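# Close the drilling jig on a block

## Robot

A 6-joint arm with a two-finger parallel gripper is mounted at the origin on the work surface; the furniture and walls round the work are solid. World frame = base frame: x ahead of the robot, y to its left, z up, the work surface at z = 0. Lengths are in m, angles in rad, forces in N, time in s.
With the tool pointing down it reaches from about 0.35 to 0.725 m from the base axis. Payload 6 kg.
Tool frame: the origin (TCP) lies on the centre line of the jaws, within the pads' length; the fingertips stand robot.nose_length ahead of it and the grasp point (between the pads) lies 3 mm ahead of it (robot.nose_length is the distance from the TCP to the fingertips, in m); z points along the fingers, y is the line along which they close (so a half turn about z gives the same grasp; the last joint's range is limited). The gripper opens to 85 mm and grips with 20 to 120 N. Pads are 22 mm wide; open, the fingers measure 114 mm over their backs; the gripper's body (76 mm by 85 mm) begins 54 mm behind the grasp point. The pads swing forward as they close: fully open they stand 13 mm farther back than shut.
Start: joints at [0.334, 0.04, 0.085, 0, -1.615, -0.334], TCP at [0.6, 0, 0.253] pointing down, gripper open.
Joint ranges: [-2.56, 2.56], [-1.29, 2.01], [-1.08, 1.49], [-3.29, 1.98], [-2.81, -0.18], [-2.99, 2.99]. Speed limits (rad/s): [2.57, 2.57, 3.01, 3.14, 3.14, 3.14].

## Interface

Orientations are given as a 3x3 rotation matrix whose columns are the frame's x, y, z axes.
In Python, from plant import robot gives the robot as it stands.
- The arm moves only by the tool drive_tool, never from a script. Its argument "series" is one flat list of numbers, 6 for each row, row after row: the shift along the tool's x, y, z scaled (see below), then the turn, a rotation vector about the tool's x, y, z scaled (see below). In form: [tx, ty, tz, wx, wy, wz, tx, ty, tz, wx, wy, wz, ...]. A call has 1 to 12 rows; each row is the pose to reach, as a shift and turn from the pose commanded when the call began, along the tool's axes at that moment; what a row does not reach only later rows make up. The controller multiplies each number of a shift by 750 mm and each number of a turn by pi/2 rad. A row lasts 1/8 s, in which the tool goes at most 62.5 mm and 10.7 degrees, less where a joint would pass 70% of its speed; a pose out of reach is approached as far as the arm can. A call with a number of a shift or a turn outside -1 to 1 is refused whole. A call with a gripper value outside its range is refused whole. "gripper" is the opening, from -1 (shut) to 1 (fully open), set as the call begins (left out, the last holds). The fingers move at their own pace and stop on an object; the grip force is fixed at half the most. Time passes only in rows, so rows that repeat a pose let the fingers close. It gives the time, the measured TCP pose, the force, the opening and the grip force at its end, in the units of the state.
- robot.state(): the state, without advancing time (a new reading comes with each control period).
- robot.grab_frame(name): name is "scene" or "side" or "wrist"; returns a dict with "frame" (480x640x3 uint8, blue, green, red), "fovy" (degrees; the focal length in pixels is half the picture's height over the tangent of half this angle, whatever the lens; pixels are square), "cx", "cy" (the principal point, pixels), "pose" (4x4, takes a point from camera to world coordinates); the wrist camera has in their place "tool_from_camera" (4x4, takes a point from camera to tool coordinates, whose origin is the TCP and whose axes are the flange's). Camera axes: x right, y up, looking along -z (the intrinsics and any distortion apply to the point x, -y, -z); pixel columns grow to the right and rows downward; lengths in m; the calibration is good to about 2 mm. The wrist camera is an equidistant fisheye: a pixel r from the principal point sees the ray r / f radians off the axis. A picture is of the moment at which its call begins: read the wrist's pose just before it. There is no depth.
- robot.finish_job(): hands the job in; it is judged then, once.
The state is a dict: "t": time; "joint_positions": joint angles; "joint_vel": joint speeds; "tau": joint torques, N m; "tcp_pos": TCP position; "orientation": TCP orientation; "contact_force": force on the tool from outside, world axes, zero at the start; "wrist_torque": the same for the moment, N m; "width": opening from 0.0 (shut) to 1.0 (fully open); "grasp_force": force on a finger pad.
Only numpy, scipy, OpenCV 4.12 (cv2) and the standard library are available. Lean on these libraries where they do the work, as an engineer would, in place of code of your own. Each camera call takes 0.05 s, during which the arm holds its last target. There are 200 camera calls.

## Task

Without gripping or lifting anything, push the wooden block along between the rails of the drilling jig with your fingertips until it sits right up against the steel stop. Then push the clamp's handle over past upright so that it snaps into its other resting position and the rubber pad holds the block down. Leave the loose things around the jig where they are.

Things in the scene. Friction and masses are not known exactly. Their poses are not given: they have to be found in the camera images.
- jig: Drilling jig, screwed down: plywood base (x -140 to +120, y -55 to +55 mm, top at z = 12 mm) with two rails, a steel stop and a toggle clamp. Origin: at bench level under the middle of the stop's face; x points level along the rails INTO the stop (from block to clamp), y across, z up. The wooden rails: x -135 to 0, inner faces at y = +-21, outer +-36, tops at z = 24 mm.
- jig_stop (a point): Middle of the stop's face that the block must meet, 31 mm above the bench; axes as the jig. The steel stop is 72 mm wide, 8 mm thick (jig x 0 to +8 mm), its top at z = 38 mm.
- workpiece_centre (a point): Centre (half-way up) of the wooden block to be clamped: 38 wide, 60 long, 38 mm high, about 45 g. It lies loose on the jig's base between the rails, its length (its own y) along them, 20 to 60 mm short of the stop, its top at z = 50 mm. Home against the stop its centre is at x = -30 mm in the jig's frame.
- workpiece: The same wooden block; origin at the centre of its underside.
- clamp_handle (a joint): Angle of the clamp's handle: 0 = open, leaning 0.65 rad away from the block (jig +x); 0.65 = upright; 1.3 = clamped, leaning 0.65 rad towards the block (jig -x). An over-centre spring drives it from upright to the nearer end (about 3 N at the tip starts it, less nearer upright); it stays at either end.
- clamp_pivot (a point): The handle's level pivot (along the jig's y), at jig x = +62, y = 0, z = 60 mm; axes as the jig. The clamp's steel frame round it spans jig x +30 to +82, y -23 to +23 mm, up to z = 71 mm.
- handle_tip (a point): Centre of the handle's free end. The handle is a straight bar, 95 mm from pivot to tip, the outer 65 mm a black round grip 17 to 19 mm thick. Tip in the jig's frame: open x = +119, z = 136 mm; upright x = +62, z = 155 mm; clamped x = +4, z = 136 mm.
- clamp_pad: Sprung rubber pad, 16 mm across, under the end of the clamp's arm, 70 mm out from the arm's pivot at jig x = +45, z = 62 mm (this body's origin). The handle drives the arm: open, it stands raised 0.8 rad, its end near x = 0, up to z = 128 mm; clamped, it is level and the pad presses the block's top at x = -25 mm with about 3 N. A block cannot slide in under the closed pad.
- offcut: Bystander: flat square wooden offcut 50 x 50 x 19 mm on the bench beside the jig on its -y side. Origin: centre of its underside.
- longblock: Bystander: loose wooden block 45 x 75 x 38 mm on the bench, to the left. Origin: centre of its underside.
- pencil: Bystander: pencil 168 mm long, 7 mm thick, on the bench beside the jig on its +y side. Origin: centre of its underside, its length along its own y.
Things that resemble listed ones, but are neither listed nor needed, are in the scene too. What is shaped like the workpiece but orange is not meant.

How it is judged:
On the way, in this order (a step that is already met when the one before it is completed fails the run):
1. the block is up against the stop with the clamp still open (x of workpiece_centre in the frame of jig between -0.033 and -0.027 m and value of joint clamp_handle below 0.25 rad), for 0.2 s.
2. the handle has snapped over and the pad presses on the block (value of joint clamp_handle above 1.2 rad and contact force between clamp_pad and workpiece above 1 N), for 0.2 s.
At the end, for the whole second after the job is handed in: The block lies flat on the jig's base with its end within 3 mm of the stop, the handle rests at its clamped end (joint above 1.2 rad), the pad presses on the block (over 1 N), and the three bystanders are within 15 mm of where they were (all of step 2 and x of workpiece_centre in the frame of jig between -0.033 and -0.027 m and z of workpiece_centre in the frame of jig between 0.028 and 0.034 m and linear speed of workpiece below 0.01 m/s and distance of each of offcut, longblock, pencil from where it was at the start of the episode below 0.015 m); the robot touches nothing.
It fails at once if the block was lifted (more than 8 mm) or tipped (more than 0.25 rad) (z of workpiece_centre in the frame of jig above 0.039 m or angle between workpiece_centre's own z axis and vertical above 0.25 rad).
It fails at once if the flat square offcut was moved by more than 15 mm (distance of offcut from where it was at the start of the episode above 0.015 m).
It fails at once if the longer loose block was moved by more than 15 mm (distance of longblock from where it was at the start of the episode above 0.015 m).
It fails at once if the pencil was moved by more than 15 mm (distance of pencil from where it was at the start of the episode above 0.015 m).
It also fails if it takes over 42 s, if anything falls off the work surface, if the arm or the gripper's body presses on something with over 40 N, if the wrist force passes 120 N, or if a joint passes its speed limit or range.

## Working session

There is one attempt and no reset: what is moved stays moved. The work goes in short steps, Python scripts to look and compute and a tool call to move; the robot and the scene stay as the last step left them, time stands still between calls to the robot, and variables do not carry over. Pictures are saved under pics/ and viewed, at most 11 in all, crops included, and the job is handed in when it is done.

Besides the shell and the picture viewer there is one more tool, called after "Emit:" as name(argument=value, ...) on one line, values as JSON. drive_tool: Moves the arm, as the interface text tells. Shifts and turns lie within -1 to 1; 1 stands for 750 mm of shift or pi/2 rad of turn. Its arguments: {"type":"object","properties":{"series":{"type":"array","items":{"type":"number","minimum":-1,"maximum":1}},"gripper":{"type":"number"}},"required":["series"]}

```bash
ls; mkdir -p pics
cat > h.py <<'E'
import numpy as np, cv2, json
from plant import robot
def ray(f,u,v):
    F=f["frame"].shape[0]/2/np.tan(np.radians(f["fovy"])/2)
    P=np.array(f["pose"]); d=np.array([(u-f["cx"])/F,-(v-f["cy"])/F,-1.])
    d=P[:3,:3]@d; return P[:3,3],d/np.linalg.norm(d)
def onz(f,u,v,z):
    o,d=ray(f,u,v); return o+d*(z-o[2])/d[2]
def proj(f,p):
    F=f["frame"].shape[0]/2/np.tan(np.radians(f["fovy"])/2)
    P=np.array(f["pose"]); c=P[:3,:3].T@(np.array(p)-P[:3,3])
    return f["cx"]+F*c[0]/-c[2], f["cy"]-F*c[1]/-c[2]
def save(n):
    f=robot.grab_frame(n); np.save(n+".npy",f,allow_pickle=True); return f
def load(n): return np.load(n+".npy",allow_pickle=True).item()
E
python3 - <<'E'
from h import *
print(robot.nose_length, robot.state())
for n in("scene","side"):
    f=save(n); cv2.imwrite(f"pics/{n}.png",f["frame"]); print(n,{k:v for k,v in f.items() if k!="frame"})
E
```

```text
pics
0.022 {'t': 0.0, 'joint_positions': array([ 3.33703326e-01,  4.08443253e-02,  8.37678992e-02, -4.65746156e-04,
       -1.61549476e+00, -3.33737970e-01]), 'joint_vel': array([ 0.00016927, -0.00081164,  0.00087986,  0.00025834,  0.00159374,
        0.00117638]), 'tau': array([-7.27207535e-04, -3.68200672e+01,  3.47413230e+01,  6.93227157e+00,
       -5.48646509e-03, -9.47124363e-06]), 'tcp_pos': array([5.99702915e-01, 8.51124440e-05, 2.52236381e-01]), 'orientation': array([[-1.41157289e-05, -9.99998327e-01, -1.82935555e-03],
       [-9.99999990e-01,  1.43750321e-05, -1.41732601e-04],
       [ 1.41758661e-04,  1.82935353e-03, -9.99998317e-01]]), 'contact_force': array([-0.23428944,  0.46144077, -0.06281848]), 'wrist_torque': array([-0.00383066, -0.01140631, -0.02246876]), 'grasp_force': 0.0, 'width': 0.9987884027857534}
scene {'fovy': 49.5922533300315, 'cx': 318.3581201891045, 'cy': 230.79666352956832, 'pose': array([[ 0.61459068,  0.61593034, -0.49285709,  0.10944093],
       [-0.78873147,  0.49045659, -0.37061436, -0.31543267],
       [ 0.01345238,  0.61650803,  0.78723369,  0.77847485],
       [ 0.        ,  0.        ,  0.        ,  1.        ]])}
side {'fovy': 50.37808899572513, 'cx': 311.12402352602686, 'cy': 237.36103344958116, 'pose': array([[-0.99992812, -0.01189348, -0.0015161 ,  0.52214984],
       [ 0.00505879, -0.53315387,  0.84600317,  0.84871994],
       [-0.01087024,  0.84593469,  0.53317571,  0.64015998],
       [ 0.        ,  0.        ,  0.        ,  1.        ]])}
```

View pics/scene.png

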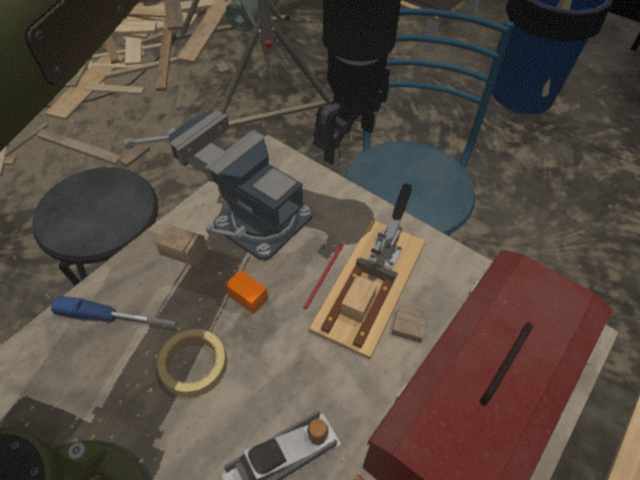

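View pics/side.png

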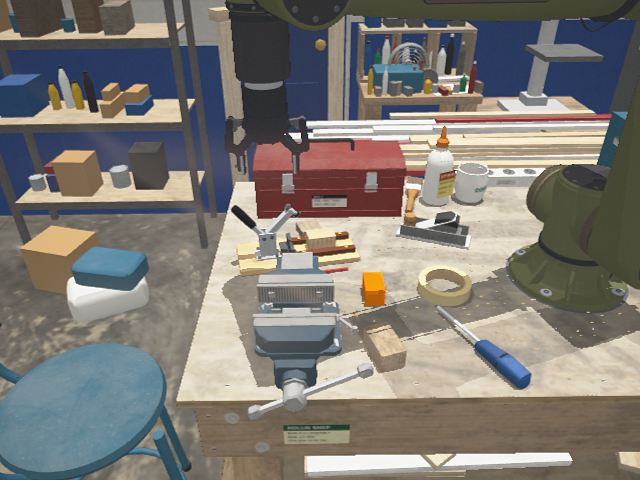

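The scene view shows the jig with base corners near (313,327), (370,355), (425,238), the workpiece at (358,297) between the rails, and the handle tip at (405,187). There are three block-like candidates:
- **Workpiece:** the natural-wood block at (358,297) is the only one between the rails, so it fits the description.
- **Orange block:** (247,290) is the decoy.
- **Longblock:** (180,245).

The offcut is at (408,323) and the pencil at (323,275). I'll confirm with an enlarged crop.

Run:
```python
from h import *
f=load("scene")["frame"]; s=load("side")["frame"]
a=cv2.resize(f[175:365,295:435],None,fx=3.1,fy=3.1,interpolation=cv2.INTER_CUBIC)
b=cv2.resize(s[200:280,225:365],None,fx=2.5,fy=2.5,interpolation=cv2.INTER_CUBIC)
im=np.zeros((600,800,3),np.uint8); im[:a.shape[0],:a.shape[1]]=a; im[:b.shape[0],440:440+b.shape[1]]=b
cv2.imwrite("pics/crop.png",im)
```

```text
(no output)
```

View pics/crop.png

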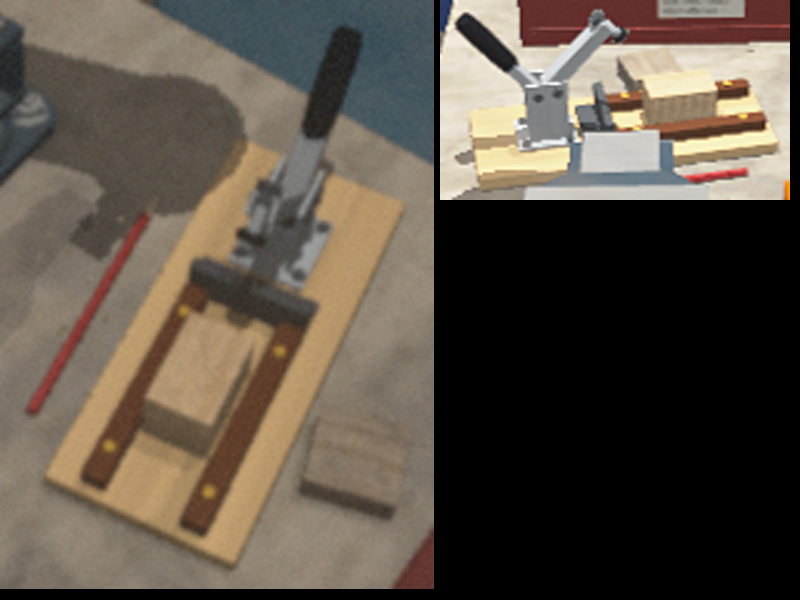

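The crop confirms it: the natural-wood block is between the rails (crop 195,375), with the clamp open and the handle tip at crop (350,35). Next I'll compute the poses.

Run:
```python
from h import *
f=load("scene"); s=load("side")
px=np.array([(47,478),(235,563),(403,206),(250,145)])/3.1+[295,175]
J=np.array([(-140,55),(-140,-55),(120,-55),(120,55)])/1000
W=np.array([onz(f,u,v,.012)[:2] for u,v in px])
print("edges",[round(np.linalg.norm(W[i]-W[i-3]),4) for i in range(4)])
def rig(J,W):
    a,b=J.mean(0),W.mean(0); U,S,V=np.linalg.svd((J-a).T@(W-b)); R=V.T@np.diag([1,np.linalg.det(V.T@U.T)])@U.T
    return R,b-R@a
R,t=rig(J,W); print("origin",t,"yaw",np.arctan2(R[1,0],R[0,0]),"res mm",((J@R.T+t-W)*1000).round(1).tolist())
np.savez("jig.npz",R=R,t=t)
B=np.array([(192,312),(257,338),(210,425),(145,393)])/3.1+[295,175]
print("block in jig",[((onz(f,u,v,.05)[:2]-t)@R*1000).round(1).tolist() for u,v in B])
# tip triangulated
us=(np.array([349,33])/3.1+[295,175]); uu=(np.array([466,20])-[440,0])/2.5+[225,200]
o1,d1=ray(f,*us);o2,d2=ray(s,*uu)
k=np.linalg.lstsq(np.c_[d1,-d2],o2-o1,rcond=None)[0]; p,q=o1+k[0]*d1,o2+k[1]*d2
print("tip",p,q,"jig",((p+q)[:2]/2-t)@R)
def jw(x,y,z): return np.r_[R@[x,y]+t,z]
for n,P in dict(tip_exp=(.119,0,.136),stopL=(0,.036,.038),stopR=(0,-.036,.038),pencil=(0,0,0)).items():
    print(n,jw(*P).round(4),"scene",np.round((np.array(proj(f,jw(*P)))-[295,175])*3.1),"side",np.round((np.array(proj(s,jw(*P)))-[225,200])*2.5+[440,0]))
for n,c,z in (("pencil",[(35,410),(147,214)],.0035),("offcut",[(317,408),(410,435),(393,500),(304,478)],.019)):
    print(n,[((onz(f,*(np.array(u)/3.1+[295,175]),z)[:2]-t)@R*1000).round() for u in c])
```

```text
edges [np.float64(0.1071), np.float64(0.2555), np.float64(0.0996), np.float64(0.2579)]
origin [ 0.5670965 -0.0968475] yaw 0.18368873164830354 res mm [[-0.7, 1.1], [-2.5, -2.2], [2.6, -4.6], [0.6, 5.7]]
block in jig [[-33.1, 21.9], [-31.8, -15.7], [-91.4, -15.2], [-90.0, 22.5]]
tip [ 0.68164983 -0.07162664  0.13657976] [ 0.67852564 -0.07079837  0.13410934] jig [0.11577276 0.00456503]
tip_exp [ 0.6841 -0.0751  0.136 ] scene [357.  34.] side [460.  16.]
stopL [ 0.5605 -0.0615  0.038 ] scene [192. 270.] side [613. 122.]
stopR [ 0.5737 -0.1322  0.038 ] scene [312. 321.] side [600.  79.]
pencil [ 0.5671 -0.0968  0.    ] scene [245. 332.] side [608. 136.]
pencil [array([-102.,   81.]), array([47., 85.])]
offcut [array([-38., -57.]), array([ -30., -107.]), array([ -70., -112.]), array([-80., -67.])]
```

Emit:
drive_tool(series=[0.152,0.189,0,0,0,-0.117,0.152,0.189,0,0,0,-0.117,0.152,0.189,0,0,0,-0.117,0.152,0.189,0,0,0,-0.117,0.152,0.189,0,0,0,-0.117,0.152,0.189,0,0,0,-0.117], gripper=-1)

```text
t: 0.85
tcp_pos: [0.4587, -0.1134, 0.2527]
orientation: [[0.183, -0.983, -0.001], [-0.983, -0.183, -0.0], [-0.0, 0.001, -1.0]]
contact_force: [0.6, -0.4, -0.3]
width: -0.0
grasp_force: 0.0
```

Run:
```python
from h import *
st=robot.state(); f=save("wrist"); f["tcp"]=st["tcp_pos"]; f["R"]=st["orientation"]; np.save("wrist.npy",f,allow_pickle=True)
print({k:v for k,v in f.items() if k!="frame"}, st["t"],st["width"]); cv2.imwrite("pics/w1.png",f["frame"])
```

```text
{'fovy': 65.70646984690485, 'cx': 318.2787604613674, 'cy': 233.3884125424853, 'tool_from_camera': array([[-1.03121426e-03,  9.52234650e-01,  3.05365533e-01,
         7.83658784e-02],
       [ 9.99999429e-01,  1.06749436e-03,  4.81670504e-05,
        -6.52889857e-05],
       [-2.80109649e-04,  3.05365408e-01, -9.52235207e-01,
        -1.21958290e-01],
       [ 0.00000000e+00,  0.00000000e+00,  0.00000000e+00,
         1.00000000e+00]]), 'tcp': array([ 0.45868242, -0.11343358,  0.2526963 ]), 'R': array([[ 1.83473158e-01, -9.83023781e-01, -1.35887183e-03],
       [-9.83024693e-01, -1.83473303e-01, -1.80947086e-05],
       [-2.31529175e-04,  1.33912446e-03, -9.99999077e-01]])} 0.85 -0.00040443007327066124
```

View pics/w1.png

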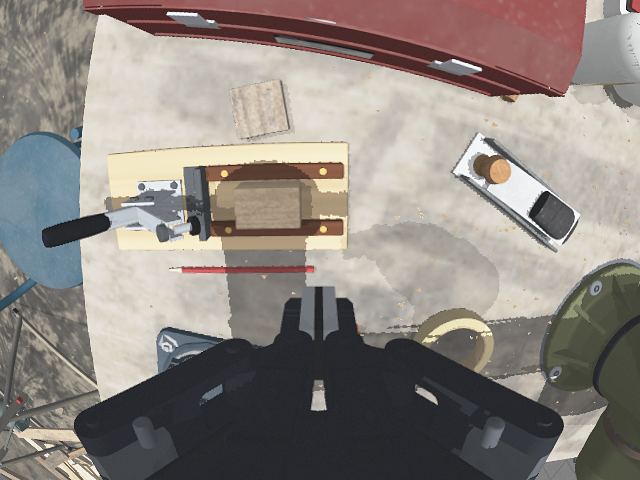

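The wrist view shows the jig with base corners at (108,155), (347,142), (347,248) and (118,250), and the workpiece top at (235..300,187..228). The handle tip is at (47,237), the offcut at (260,108), and the toolbox edge runs along the top. I'll refit the jig from this view.

```bash
cat >> h.py <<'E'
def wray(f,u,v):
    F=240/np.tan(np.radians(f["fovy"])/2); d=np.array([u-f["cx"],v-f["cy"]]); r=np.linalg.norm(d); a=r/F
    c=np.array([np.sin(a)*d[0]/r,-np.sin(a)*d[1]/r,-np.cos(a)]); T=np.array(f["tool_from_camera"])
    return f["tcp"]+f["R"]@T[:3,3], f["R"]@T[:3,:3]@c
def wz(f,u,v,z):
    o,d=wray(f,u,v); return o+d*(z-o[2])/d[2]
E
python3 - <<'E'
from h import *
w=load("wrist"); j=np.load("jig.npz"); R,t=j["R"],j["t"]
J=lambda u,v,z:((wz(w,u,v,z)[:2]-t)@R*1000).round(1).tolist()
print("base",[J(*p,.012) for p in((347,248),(347,142),(108,155),(118,250))])
print("rails end/out/in",[J(*p,.024) for p in((343,163),(343,178),(343,220),(343,235))])
print("stop top front",[J(*p,.038) for p in((209,167),(211,240))])
print("block top",[J(*p,.05) for p in((235,188),(301,187),(301,228),(235,229))])
print("tip",J(47,237,.136),"toolbox bottom",[J(*p,0) for p in((150,45),(330,68),(500,95))])
print("offcut",[J(*p,.019) for p in((231,91),(279,80),(289,128),(242,138))],"vise",J(165,330,0),J(240,345,.0))
m=cv2.inRange(cv2.cvtColor(w["frame"],cv2.COLOR_BGR2HSV),(10,40,150),(35,140,255)); m[:135]=0;m[258:]=0;m[:,:100]=0;m[:,355:]=0
m=cv2.morphologyEx(m,cv2.MORPH_OPEN,np.ones((5,5)))
for x in (130,150,240,330,340):
    r=np.flatnonzero(m[:,x]); print(x,r.min(),r.max(),J(x,r.min(),.012),J(x,r.max(),.012))
E
```

```text
base [[-139.8, 57.5], [-137.8, -51.6], [118.4, -48.0], [121.5, 61.5]]
rails end/out/in [[-133.3, -32.3], [-133.5, -17.8], [-134.1, 23.9], [-134.4, 39.3]]
stop top front [[-7.7, -32.1], [-4.3, 39.9]]
block top [[-34.8, -13.7], [-94.5, -13.9], [-94.0, 24.1], [-32.5, 25.0]]
tip [115.1, 4.7] toolbox bottom [[67.4, -163.3], [-121.5, -125.6], [-304.4, -110.0]]
offcut [[-26.8, -103.3], [-73.1, -111.9], [-82.2, -65.5], [-36.6, -57.0]] vise [84.0, 173.6] [-13.4, 189.8]
130 153 241 [89.6, -48.1] [102.8, 50.4]
150 150 241 [65.0, -49.6] [76.6, 50.2]
240 144 249 [-33.0, -50.8] [-27.3, 58.7]
330 142 243 [-121.3, -51.4] [-122.0, 51.9]
340 142 242 [-131.0, -51.5] [-132.3, 50.9]
```

Emit:
drive_tool(series=[0,0.011,0.08,0,0,-0.009,0,0.011,0.16,0,0,-0.009,0,0.011,0.2,0,0,-0.009,0,0.011,0.23,0,0,-0.009,0,0.011,0.25,0,0,-0.009,0,0.011,0.267,0,0,-0.009,0,0.011,0.267,0,0,-0.009,0,0.011,0.267,0,0,-0.009])

```text
t: 1.9
tcp_pos: [0.4507, -0.1155, 0.0539]
orientation: [[0.197, -0.98, 0.001], [-0.98, -0.197, -0.0], [0.0, -0.001, -1.0]]
contact_force: [-0.2, 0.9, 0.2]
width: -0.002
grasp_force: 0.0
```

Run:
```python
from h import *
st=robot.state(); f=save("wrist"); f["tcp"]=st["tcp_pos"]; f["R"]=st["orientation"]; np.save("wrist.npy",f,allow_pickle=True)
s=save("side")["frame"]
im=np.zeros((600,800,3),np.uint8); im[:360,:480]=cv2.resize(f["frame"],(480,360)); im[360:600,:480]=cv2.resize(s[200:280,210:370],(480,240),interpolation=cv2.INTER_CUBIC)
c=save("scene")["frame"][200:360,290:450]; im[:320,480:]=cv2.resize(c,(320,320))
cv2.imwrite("pics/w2.png",im)
```

```text
(no output)
```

View pics/w2.png

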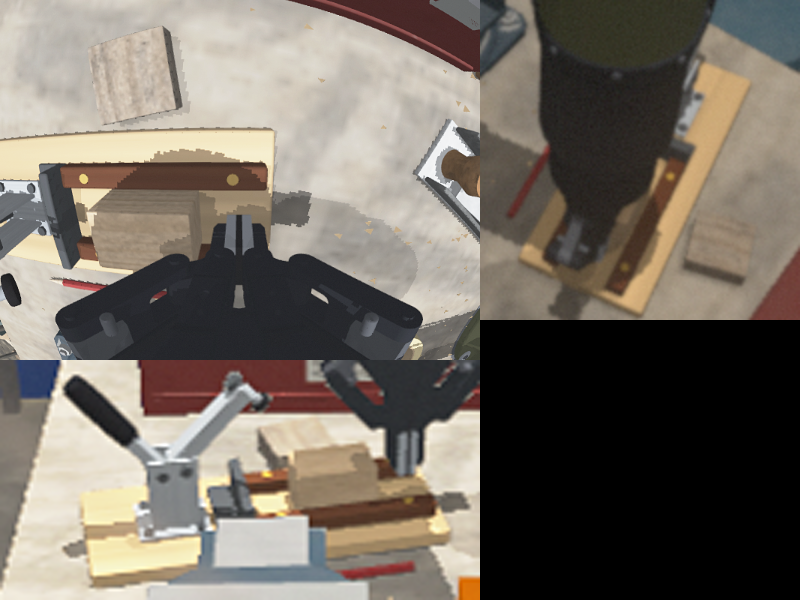

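The closed fingers are between the rails behind the block (crop 405,450), with clearance. The knuckles stick out towards the raised clamp arm, so I'll lean the tool back, tips forward, before pushing.

Emit:
drive_tool(series=[0,0,0.005,0.1,0,0,0,0,0.005,0.19,0,0,0,0,0.005,0.19,0,0,0,-0.005,0.005,0.19,0,0,0,-0.01,0.005,0.19,0,0,0,-0.015,0.005,0.19,0,0,0,-0.02,0.005,0.19,0,0,0,-0.025,0.005,0.19,0,0,0,-0.03,0.005,0.19,0,0,0,-0.035,0.005,0.19,0,0,0,-0.04,0.005,0.19,0,0,0,-0.04,0.005,0.19,0,0])

```text
t: 3.55
tcp_pos: [0.4797, -0.1095, 0.0493]
orientation: [[0.197, -0.937, 0.288], [-0.98, -0.188, 0.058], [0.0, -0.294, -0.956]]
contact_force: [0.4, 0.3, -0.4]
width: -0.002
grasp_force: 0.0
```

Run:
```python
from h import *
st=robot.state(); f=save("wrist"); f["tcp"]=st["tcp_pos"]; f["R"]=st["orientation"]; np.save("wrist.npy",f,allow_pickle=True)
s=save("side")["frame"]
print(st["tcp_pos"],st["contact_force"])
im=np.zeros((600,800,3),np.uint8); im[:360,:480]=cv2.resize(f["frame"],(480,360)); im[360:600,:480]=cv2.resize(s[200:280,210:370],(480,240),interpolation=cv2.INTER_CUBIC)
cv2.imwrite("pics/w3.png",im)
```

```text
[ 0.47971313 -0.10953947  0.0492751 ] [ 0.41568827  0.30546632 -0.42140267]
```

View pics/w3.png

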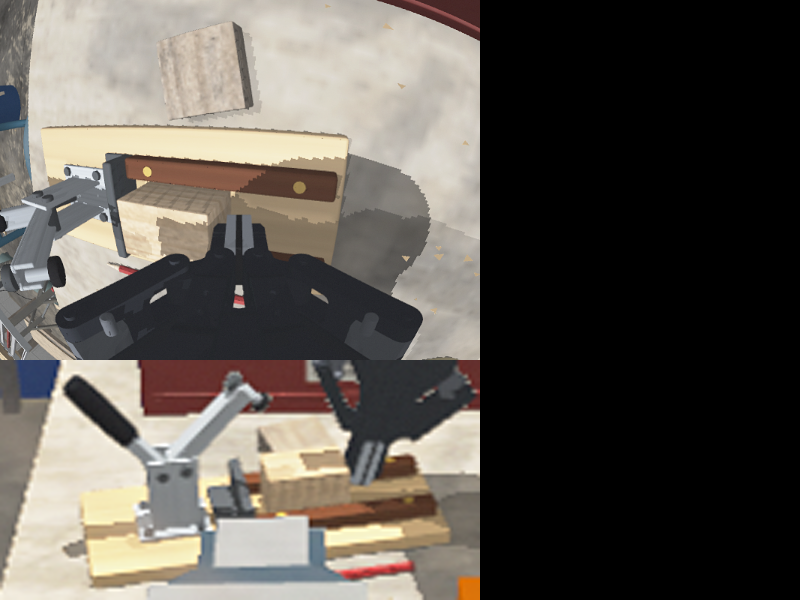

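The block is sliding flat and is now short of the stop by a few mm; the arm is clear of the clamp. I'll creep on from here.

Emit:
drive_tool(series=[0,-0.0025,0.0008,0,0,0,0,-0.005,0.0015,0,0,0,0,-0.0075,0.0023,0,0,0,0,-0.009,0.0027,0,0,0,0,-0.009,0.0027,0,0,0])

```text
t: 4.28
tcp_pos: [0.4865, -0.1082, 0.0493]
orientation: [[0.197, -0.937, 0.288], [-0.98, -0.188, 0.058], [0.0, -0.294, -0.956]]
contact_force: [-0.3, 0.0, -0.4]
width: -0.0
grasp_force: 0.0
```

Emit:
drive_tool(series=[0,-0.0006,0.0002,0,0,0,0,-0.0013,0.0004,0,0,0,0,-0.0013,0.0004,0,0,0])

```text
t: 4.65
tcp_pos: [0.4874, -0.108, 0.0493]
orientation: [[0.197, -0.937, 0.288], [-0.98, -0.188, 0.058], [0.0, -0.294, -0.956]]
contact_force: [0.3, 0.1, -0.2]
width: 0.004
grasp_force: 0.0
```

Emit:
drive_tool(series=[0,-0.0006,0.0002,0,0,0,0,-0.0013,0.0004,0,0,0,0,-0.0013,0.0004,0,0,0])

```text
t: 5.03
tcp_pos: [0.4885, -0.1078, 0.0494]
orientation: [[0.197, -0.937, 0.288], [-0.98, -0.188, 0.058], [-0.0, -0.294, -0.956]]
contact_force: [-0.5, -0.8, 1.0]
width: 0.001
grasp_force: 0.0
```

Emit:
drive_tool(series=[0,-0.0006,0.0002,0,0,0,0,-0.0013,0.0004,0,0,0,0,-0.0013,0.0004,0,0,0])

```text
t: 5.4
tcp_pos: [0.4895, -0.1076, 0.0493]
orientation: [[0.197, -0.937, 0.288], [-0.98, -0.188, 0.058], [0.0, -0.294, -0.956]]
contact_force: [-0.8, -0.2, 0.4]
width: -0.004
grasp_force: 0.0
```

Emit:
drive_tool(series=[0,-0.0006,0.0002,0,0,0,0,-0.0013,0.0004,0,0,0,0,-0.0013,0.0004,0,0,0])

```text
t: 5.78
tcp_pos: [0.4905, -0.1074, 0.0493]
orientation: [[0.197, -0.937, 0.288], [-0.98, -0.188, 0.058], [0.0, -0.294, -0.956]]
contact_force: [-0.1, 0.3, -0.2]
width: -0.001
grasp_force: 0.0
```

Run:
```python
from h import *
st=robot.state(); f=save("wrist"); f["tcp"]=st["tcp_pos"]; f["R"]=st["orientation"]; np.save("wrist.npy",f,allow_pickle=True)
s=save("side")["frame"]
im=np.zeros((600,800,3),np.uint8); im[:,:450]=cv2.resize(f["frame"][190:390,120:270],(450,600),interpolation=cv2.INTER_CUBIC); im[:300,450:]=cv2.resize(s[220:270,280:338],(350,300),interpolation=cv2.INTER_CUBIC)
cv2.imwrite("pics/w4.png",im)
```

```text
(no output)
```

View pics/w4.png

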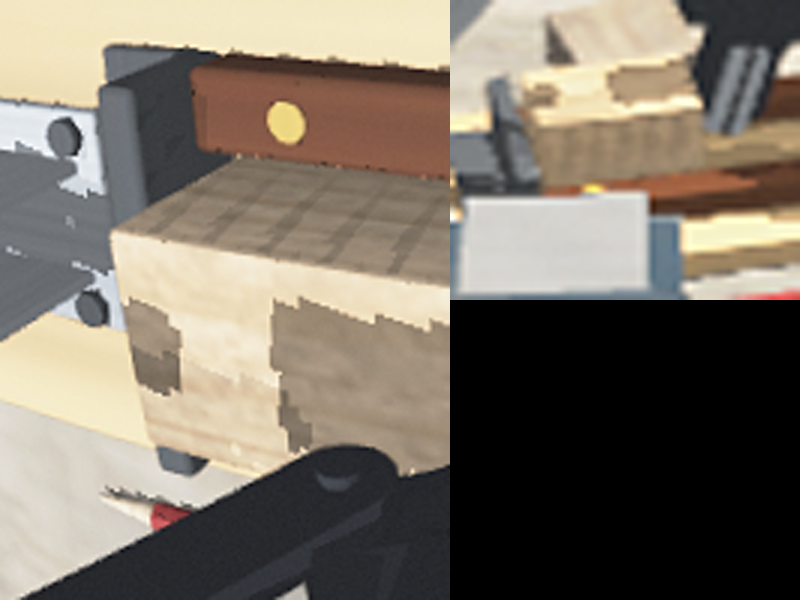

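The view shows the block nearly at the stop, with perhaps a thin gap in the side view. No contact force has built up yet, so I'll keep creeping.

Emit:
drive_tool(series=[0,-0.0006,0.0002,0,0,0,0,-0.0013,0.0004,0,0,0,0,-0.0013,0.0004,0,0,0])

```text
t: 6.25
tcp_pos: [0.4915, -0.1072, 0.0493]
orientation: [[0.197, -0.937, 0.288], [-0.98, -0.188, 0.058], [-0.0, -0.294, -0.956]]
contact_force: [-1.1, -0.7, 0.1]
width: -0.0
grasp_force: 0.0
```

Emit:
drive_tool(series=[0,-0.0006,0.0002,0,0,0,0,-0.0013,0.0004,0,0,0,0,-0.0013,0.0004,0,0,0])

```text
t: 6.62
tcp_pos: [0.4925, -0.107, 0.0493]
orientation: [[0.197, -0.937, 0.288], [-0.98, -0.188, 0.058], [0.0, -0.294, -0.956]]
contact_force: [0.3, 0.4, 0.1]
width: 0.001
grasp_force: 0.0
```

Emit:
drive_tool(series=[0,-0.0006,0.0002,0,0,0,0,-0.0013,0.0004,0,0,0,0,-0.0013,0.0004,0,0,0])

```text
t: 7.0
tcp_pos: [0.4928, -0.107, 0.0493]
orientation: [[0.197, -0.938, 0.287], [-0.98, -0.188, 0.057], [-0.0, -0.292, -0.956]]
contact_force: [-6.3, 1.3, 4.3]
width: 0.0
grasp_force: 3.1
```

The contact force is now -6.3 N, so the block is home. I'll back off and rise.

Emit:
drive_tool(series=[0,0.01,-0.003,0,0,0,0,0.0255,-0.0078,0,0,0,0,0.0255,-0.0078,0,0,0,0,0.0055,-0.075,0,0,0,0,-0.0165,-0.145,0,0,0,0,-0.038,-0.215,0,0,0,0,-0.06,-0.288,0,0,0,0,-0.06,-0.288,-0.095,0,0,0,-0.06,-0.288,-0.095,0,0])

```text
t: 8.12
tcp_pos: [0.4747, -0.1102, 0.268]
orientation: [[0.197, -0.97, 0.142], [-0.98, -0.195, 0.029], [-0.001, -0.145, -0.989]]
contact_force: [0.1, 0.0, -1.0]
width: -0.0
grasp_force: 0.0
```

Run:
```python
from h import *
st=robot.state(); print(st["tcp_pos"],st["orientation"].round(3).tolist(),st["t"]); f=save("wrist"); f["tcp"]=st["tcp_pos"]; f["R"]=st["orientation"]; np.save("wrist.npy",f,allow_pickle=True)
cv2.imwrite("pics/w5.png",f["frame"])
```

```text
[ 0.474749   -0.11022006  0.26800376] [[0.197, -0.97, 0.142], [-0.98, -0.195, 0.029], [-0.001, -0.145, -0.989]] 8.125
```

View pics/w5.png

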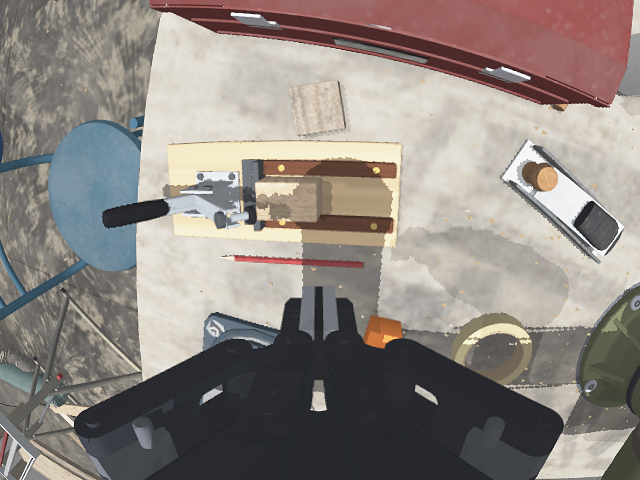

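The block end at (256,200) meets the stop at (258,195); the handle is still open, with its tip at (105,217). I'll measure the tip and stop again.

Run:
```python
from h import *
w=load("wrist"); y=.198; R=np.array([[np.cos(y),-np.sin(y)],[np.sin(y),np.cos(y)]]); t=np.array([.5665,-.0919])
J=lambda u,v,z:((wz(w,u,v,z)[:2]-t)@R*1000).round(1).tolist()
print("tip",J(105,217,.136),"block rear",J(323,179,.05),J(323,221,.05),"front",J(256,179,.05),"base",J(401,143,.012),J(396,247,.012),J(168,143,.012),J(173,232,.012))
```

```text
tip [117.5, -2.8] block rear [-65.7, -21.7] [-65.8, 18.9] front [-0.7, -20.6] base [-139.4, -54.9] [-139.7, 55.4] [118.0, -56.7] [121.9, 50.3]
```

Emit:
drive_tool(series=[0.0004,-0.08,0.0118,0,0,0,0.0008,-0.16,0.0235,0,0,0,0.0012,-0.24,0.0353,0,0,0,0.0016,-0.29,0.0425,0,0,0,0.0016,-0.3213,0.0471,0,0,0,0.0016,-0.3213,0.0471,0,0,0,0.0016,-0.3213,0.0471,0,0,0])

```text
t: 9.05
tcp_pos: [0.7119, -0.0643, 0.2701]
orientation: [[0.197, -0.97, 0.146], [-0.98, -0.194, 0.029], [0.0, -0.149, -0.989]]
contact_force: [0.0, 0.0, -0.4]
width: 0.001
grasp_force: 0.0
```

Emit:
drive_tool(series=[0,0.002,0.05,0,0,0,0,0.009,0.09,0,0,0,0,0.015,0.13,0,0,0,0,0.021,0.168,0,0,0,0,0.021,0.168,0,0,0,0,0.021,0.168,0,0,0])

```text
t: 9.8
tcp_pos: [0.7158, -0.0638, 0.1455]
orientation: [[0.197, -0.969, 0.149], [-0.98, -0.195, 0.029], [0.001, -0.151, -0.988]]
contact_force: [0.3, 1.1, -0.1]
width: -0.003
grasp_force: 0.0
```

Run:
```python
from h import *
st=robot.state(); print(st["tcp_pos"])
f=save("wrist")["frame"]; s=save("side")["frame"]
im=np.zeros((600,800,3),np.uint8); im[:300,:400]=cv2.resize(f,(400,300)); im[300:,:]=cv2.resize(s[170:270,180:340],(480,300),interpolation=cv2.INTER_CUBIC) if 0 else 0
im[300:600,:480]=cv2.resize(s[170:270,180:340],(480,300),interpolation=cv2.INTER_CUBIC)
c=save("scene")["frame"][150:300,320:470]; im[:300,400:700]=cv2.resize(c,(300,300))
cv2.imwrite("pics/w6.png",im)
```

```text
[ 0.71582126 -0.06382729  0.14548063]
```

View pics/w6.png

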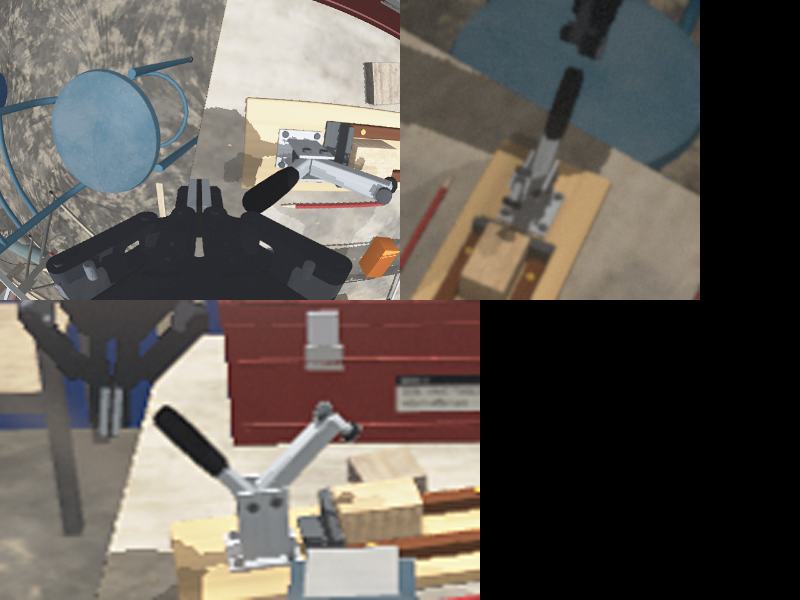

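The fingers are behind the grip's tip (side crop: fingers at (110,410), tip at (165,412)), with their tips below its top. Next I'll push towards jig -x.

Emit:
drive_tool(series=[0,0.0016,0.0105,0,0,0,0,0.016,0.0083,0,0,0,0,0.03,0.006,0,0,0,0,0.043,0.004,0,0,0,0,0.056,0.002,0,0,0,0,0.069,0,0,0,0,0,0.082,-0.002,0,0,0,0,0.095,-0.004,0,0,0,0,0.108,-0.006,0,0,0,0,0.12,-0.008,0,0,0,0,0.133,-0.0094,0,0,0,0,0.133,-0.0094,0,0,0])

```text
t: 11.45
tcp_pos: [0.6167, -0.0834, 0.1343]
orientation: [[0.196, -0.97, 0.144], [-0.981, -0.194, 0.029], [-0.0, -0.147, -0.989]]
contact_force: [-0.3, 0.5, -0.7]
width: 0.0
grasp_force: 0.0
```

Run:
```python
from h import *
st=robot.state(); print(st["tcp_pos"])
f=save("wrist")["frame"]; s=save("side")["frame"]
im=np.zeros((600,800,3),np.uint8); im[:300,:400]=cv2.resize(f,(400,300))
im[300:600,:480]=cv2.resize(s[170:270,180:340],(480,300),interpolation=cv2.INTER_CUBIC)
cv2.imwrite("pics/w7.png",im)
```

```text
[ 0.61670598 -0.08336795  0.13433357]
```

View pics/w7.png

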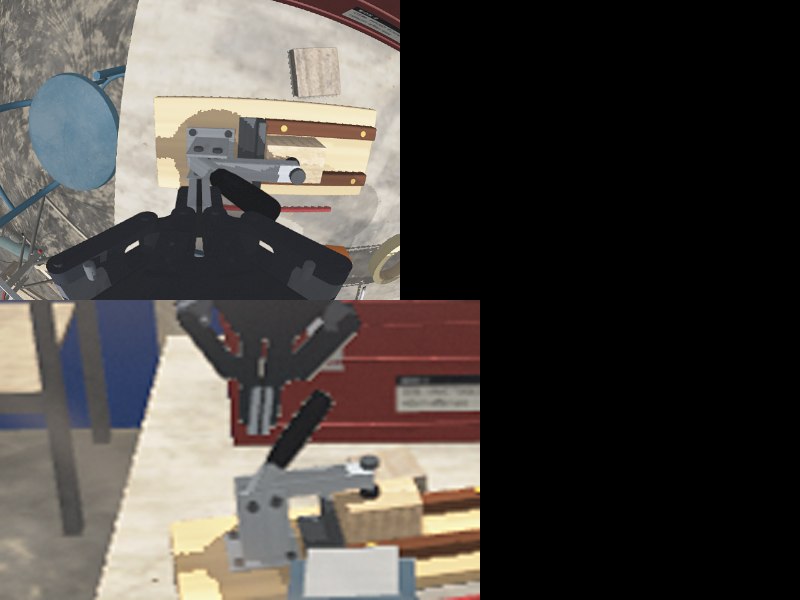

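The handle has snapped over, the arm is level, and the pad is on the block (side crop 370,490). I'll withdraw and take a last check picture.

Emit:
drive_tool(series=[0,-0.013,0.002,0,0,0,0,-0.026,0.004,0,0,0,0,-0.034,-0.05,0,0,0,0,-0.042,-0.1,0,0,0,0,-0.05,-0.155,0,0,0,0,-0.05,-0.155,0,0,0,0,-0.05,-0.155,0,0,0])

```text
t: 12.42
tcp_pos: [0.6375, -0.0789, 0.2547]
orientation: [[0.197, -0.97, 0.145], [-0.98, -0.194, 0.03], [-0.001, -0.148, -0.989]]
contact_force: [-0.0, -0.4, -0.3]
width: 0.003
grasp_force: 0.0
```

Run:
```python
from h import *
st=robot.state(); print(st["tcp_pos"],st["contact_force"],st["t"])
f=save("wrist")["frame"]; s=save("side")["frame"]
im=np.zeros((600,800,3),np.uint8); im[:300,:480]=cv2.resize(f[100:350,220:620],(480,300))
im[300:600,:480]=cv2.resize(s[190:270,230:358],(480,300),interpolation=cv2.INTER_CUBIC)
cv2.imwrite("pics/w8.png",im)
```

```text
[ 0.63749729 -0.07887243  0.25466528] [-0.0176054  -0.35266306 -0.34849496] 12.425
```

View pics/w8.png

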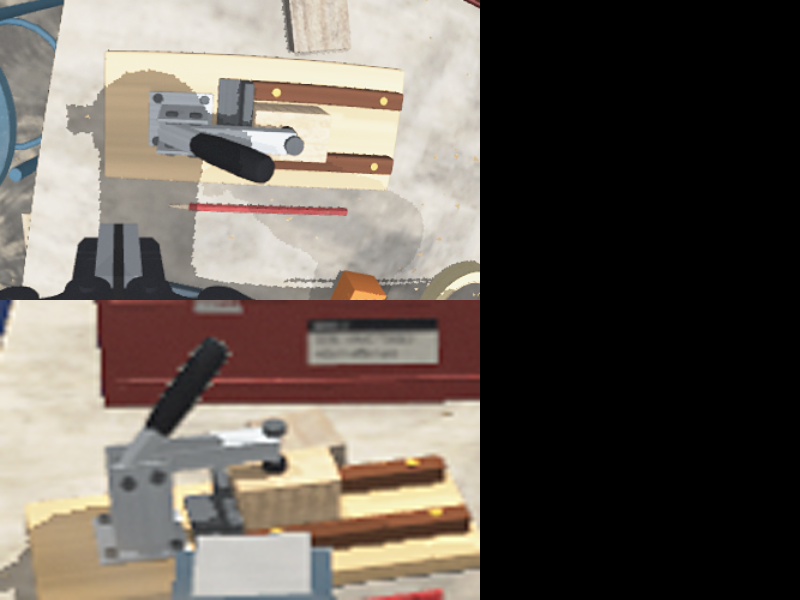

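The handle is over at its clamped end, the pad is on the block at (270,465), the block is against the stop, and the bystanders look untouched.

```bash
python3 -c "
from plant import robot; print(robot.finish_job())"
```

```text
the job is handed in; nothing more can be done
None
```

I pushed the block up against the stop, snapped the clamp's handle over so the pad is down on the block, and handed the job in at about 12.4 s; the last pictures showed no bystander moved, but no verdict came back.

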